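# Shut the screened test cell and bolt its lid under the spring catch

### The job

Using the fingertips only, push the lid of the screened test cell fully shut over the adapter, then press the black catch bar down with one fingertip and, keeping it down, push the bolt by its paddle with the other fingertip all the way home across the front of the lid. Then let the catch spring up so that it locks the bolt, and back away. Do not pick up or shift any of the loose things on and around the cell.

Things in the scene. Friction and masses are not known exactly. Their poses are not given: they have to be found in the camera images.
- test_cell: Bare aluminium block fixed to the bench, 120 (x) x 174 (y) x 40 mm high, top deck z = 40 mm. Origin on the bench, 60 mm behind the front face (-x, towards the robot, two brass sockets); spans y -82..+92 mm; z up. Right (y < -8): cavity with a steel sliding lid. Left: steel bolt in a channel (straps to z = 58 mm), behind it (+x) a black catch bar. Offsets below are in this frame.
- cell_lid (a joint): Opening of the sliding lid (m): 0 = fully shut (pushed to the cell's +x, away from the robot, against its stop), up to 0.036 as it slides to the front (-x). Sliding friction about 2 N; it stays where it is left. Open more than about 2 mm it stands in the bolt's way.
- lid_lip (a point): Top edge of the lid's turned-up front lip: an upright steel plate 3 mm thick (x), 71 mm wide (y), from z = 44 to 62 mm. This point: the middle of the top edge; when shut at x = -6.5, y = -43.5, z = 62 mm of the cell; axes as the cell's. Its front face is 1.5 mm in front (-x) of this point; push it to +x to shut the lid.
- cell_bolt (a joint): Travel of the bolt (m): 0 = drawn back, clear of the lid; 0.040 = fully home at its stop, its end across the front of the lid; it moves along the cell's -y. Friction about 1.5 N. Rack teeth every 10 mm lock on the catch: the bolt moves only while the catch is held down; let go on the way, the catch snaps into the next gap.
- bolt_paddle (a point): Upright steel paddle on the bolt, the part to push: 24 mm wide (x), 10 mm thick (y), from z = 54 to 92 mm. This point: the middle of its top edge: x = -16 mm, y = +60 mm drawn back, +20 mm home; axes as the cell's. Push its +y face towards -y. Above z = 58 mm nothing stands on the +y side of it.
- cell_catch (a joint): How far the spring catch is pressed down (m): 0 = up (locks the bolt), 0.008 = fully down. From about 0.004 down the bolt is free. The spring pushes back with about 5 N at the top and 10 N fully down, and lifts the catch when let go.
- catch_bar (a point): Black ribbed bar on the catch, the part to press down: 24 mm wide (x), 72 mm long (y, parallel to the bolt's travel, so a fingertip can slide along it while holding it down), 8 mm thick. This point: the middle of its upper face: x = +40, y = +54 mm, z = 72 mm up, 64 mm fully down; axes as the cell's. 56 mm behind the paddle's middle.
- adapter: Loose steel coaxial adapter, 24 x 23 x 29 mm, standing in the cavity under the lid. Origin at its foot. Must stay there.
- test_clip: Loose red test clip, 14 x 60 x 13 mm, lying on the cell's front deck in front of the bolt (about x = -46, y = +45 mm). Not to be moved.
- adapter_tall: Loose steel coaxial adapter, 14 x 14 x 37 mm, standing on the bench near the right end of the cell. Not to be moved.
- screwdriver: Loose screwdriver with a red handle, 164 mm long, 26 mm thick, lying on the bench to the left of the cell. Not to be moved.

How it is judged:
On the way, in this order (a step that is already met when the one before it is completed fails the run):
1. the lid is fully shut (value of joint cell_lid below 0.003 m), for 0.1 s.
2. one fingertip holds the catch bar down while the other pushes the paddle, the bolt on its way (value of joint cell_catch above 0.0025 m and contact force between the fingers and cell_catch above 1 N and contact force between the fingers and cell_bolt above 0.3 N and value of joint cell_bolt between 0.01 and 0.036 m), for 0.05 s.
At the end, for the whole second after the job is handed in: The lid is shut to within 3 mm, the bolt is home to within 2 mm of its stop, the catch has sprung up to within 1.8 mm of its top and locks the bolt; the adapter is still in the cavity and no loose thing has moved more than 15 mm (value of joint cell_lid below 0.003 m and value of joint cell_bolt above 0.038 m and value of joint cell_catch below 0.0018 m and z of adapter in the frame of test_cell below 0.015 m and distance of each of adapter, test_clip, adapter_tall, screwdriver from where it was at the start of the episode below 0.015 m); the robot touches nothing.
It fails at once if a loose thing was lifted or shifted by more than 20 mm (distance of any of adapter, test_clip, adapter_tall, screwdriver from where it was at the start of the episode above 0.02 m).
It also fails if it takes over 38 s, if anything falls off the work surface, if the arm or the gripper's body presses on something with over 40 N, if the wrist force passes 120 N, or if a joint passes its speed limit or range.

### The arm

A 6-joint arm with a two-finger parallel gripper is mounted at the origin on a cart in front of the work surface, level with it; the furniture and walls round the work are solid. World frame = base frame: x ahead of the robot, y to its left, z up, the work surface at z = 0. Lengths are in m, angles in rad, forces in N, time in s.
With the tool pointing down it reaches from about 0.35 to 0.925 m from the base axis. Payload 6.4 kg.
Tool frame: the origin (TCP) lies midway between the tips of the shut fingers; the grasp point (between the pads) lies 19 mm behind it; z points along the fingers, y is the line along which they close (so a half turn about z gives the same grasp; the last joint's range is limited). The gripper opens to 85 mm and grips with 20 to 120 N. Pads are 22 mm wide; open, the fingers measure 114 mm over their backs; the gripper's body (76 mm by 85 mm) begins 54 mm behind the grasp point. The pads swing forward as they close: fully open they stand 13 mm farther back than shut.
Start: joints at [0.942, 0.245, 1.558, -0, 1.339, -0.174], TCP at [0.286, 0.584, 0.231] pointing down, gripper open.
Joint ranges: [-3.13, 3.13], [-1.02, 2.26], [0.13, 2.54], [-0.95, 4.09], [0.21, 2.88], [-2.74, 2.74]. Speed limits (rad/s): [2.57, 2.57, 3.14, 3.14, 3.14, 3.14].

### API

Orientations are given as a 3x3 rotation matrix whose columns are the frame's x, y, z axes.
In Python, from bench import * gives the robot as it stands.
- The arm moves only by the tool apply_moves, never from a script. Its argument "steps" is a list of rows, each a list of 7 numbers: the gripper command: -1 is shut, 1 is fully open, values between are in proportion, then the shift along the tool's x, y, z in m, then the turn, a rotation vector about the tool's x, y, z in degrees. In form: [[jaw, dx, dy, dz, ax, ay, az], ...]. A call has 1 to 20 rows; each row is the pose to reach, as a shift and turn from the pose commanded when the call began, along the tool's axes at that moment; what a row does not reach only later rows make up. A row lasts 1/8 s, in which the tool goes at most 62.5 mm and 10.7 degrees, less where a joint would pass 70% of its speed; a pose out of reach is approached as far as the arm can. A call with a gripper value outside its range is refused whole. The fingers move at their own pace and stop on an object; "force" is the grip in N (left out, the last holds). Time passes only in rows, so rows that repeat a pose let the fingers close. It gives the time, the measured TCP pose, the force, the opening and the grip force at its end, in the units of the state.
- read_state(): the state, without advancing time (a new reading comes with each control period).
- camera(name): name is "scene" or "top" or "wrist"; returns a dict with "color" (480x640x3 uint8, blue, green, red), "intrinsics" (3x3 intrinsics, pixels), "origin" and "rotation" of the camera in the world; the wrist camera has in their place "mount" (4x4, takes a point from camera to tool coordinates, whose origin is the TCP and whose axes are the flange's). Camera axes: x right, y down, z forward; pixel columns grow to the right and rows downward; lengths in m; the calibration is good to about 2 mm. A picture is of the moment at which its call begins: read the wrist's pose just before it. There is no depth.
- hand_in(): hands the job in; it is judged then, once.
The state is a dict: "clock": time; "joint_positions": joint angles; "qvel": joint speeds; "effort": joint torques, N m; "position": TCP position; "orientation": TCP orientation; "ft_force": force on the tool from outside, world axes, zero at the start; "moment": the same for the moment, N m; "gripper_width": finger opening in m; "finger_force": force on a finger pad.
Only numpy, scipy, OpenCV 4.12 (cv2) and the standard library are available. Lean on these libraries where they do the work, as an engineer would, in place of code of your own. Each camera call takes 0.05 s, during which the arm holds its last target. There are 200 camera calls.

## Working session

There is one attempt and no reset: what is moved stays moved. The work goes in short steps, Python scripts to look and compute and a tool call to move; the robot and the scene stay as the last step left them, time stands still between calls to the robot, and variables do not carry over. Pictures are saved under pics/ and viewed, at most 10 in all, crops included, and the job is handed in when it is done.

Besides the shell and the picture viewer there is one more tool, called after ">>>" as name([rows], argument=value, ...), one row to a line, values as JSON. apply_moves: Moves the arm, as the interface text tells. Its arguments: {"type":"object","properties":{"steps":{"type":"array"},"force":{"type":"number"}},"required":["steps"]}

```bash
mkdir -p pics; python3 - <<'E'
from bench import *
import cv2,numpy as np
s=read_state();print(s)
for n in("top","scene"):
    c=camera(n);cv2.imwrite(f"pics/{n}0.png",c["color"]);print(n,c["intrinsics"],c["origin"],c["rotation"])
    np.savez(f"{n}0.npz",**c)
E
```

```text
{'clock': 0.0, 'joint_positions': array([ 9.41888532e-01,  2.45794985e-01,  1.55903114e+00,  5.58127231e-06,
        1.33871988e+00, -1.74093209e-01]), 'qvel': array([-1.03143291e-03, -8.72311774e-05, -3.11056970e-05,  6.12843967e-04,
        1.01483058e-03, -5.34962216e-04]), 'effort': array([ 1.94019973e-03, -4.29521763e+01, -3.26123893e+01, -1.53937918e-06,
        5.46040043e-03,  3.94465175e-06]), 'position': array([0.28519194, 0.5834607 , 0.23018333]), 'orientation': array([[-8.98341731e-01,  4.39295805e-01, -1.15347372e-03],
       [ 4.39297185e-01,  8.98340414e-01, -1.57642124e-03],
       [ 3.43696817e-04, -1.92288274e-03, -9.99998092e-01]]), 'ft_force': array([-0.54607743, -0.06629087, -0.21781929]), 'moment': array([-0.07333457,  0.01805387,  0.01461568]), 'finger_force': 0.0, 'gripper_width': 0.08569118985913814}
top [[484.48392798   0.         322.85429534]
 [  0.         484.48392798 239.33563878]
 [  0.           0.           1.        ]] [0.31234757 0.32430331 0.93034779] [[-3.65793297e-03 -9.86718198e-01  1.62400174e-01]
 [-9.99725560e-01 -1.49456454e-04 -2.34260864e-02]
 [ 2.31392175e-02 -1.62441296e-01 -9.86446857e-01]]
scene [[610.86560624   0.         330.99013456]
 [  0.         610.86560624 246.07508312]
 [  0.           0.           1.        ]] [-0.08918049 -0.14068798  0.74203717] [[ 0.66117785 -0.50149114  0.55798789]
 [-0.75004582 -0.45830009  0.47685668]
 [ 0.0165865  -0.73380356 -0.6791592 ]]
```

View pics/top0.png

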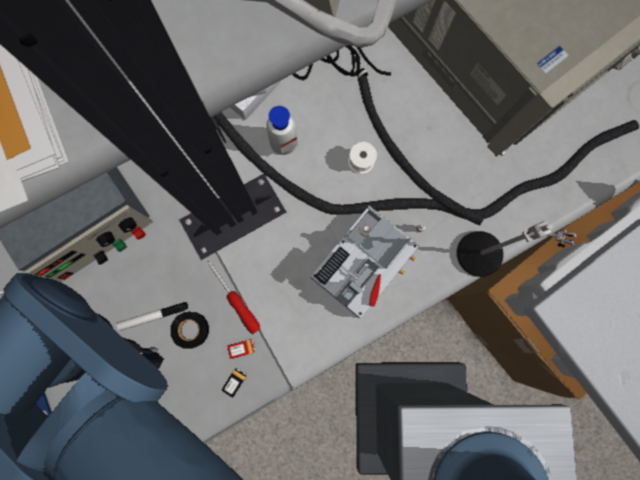

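View pics/scene0.png

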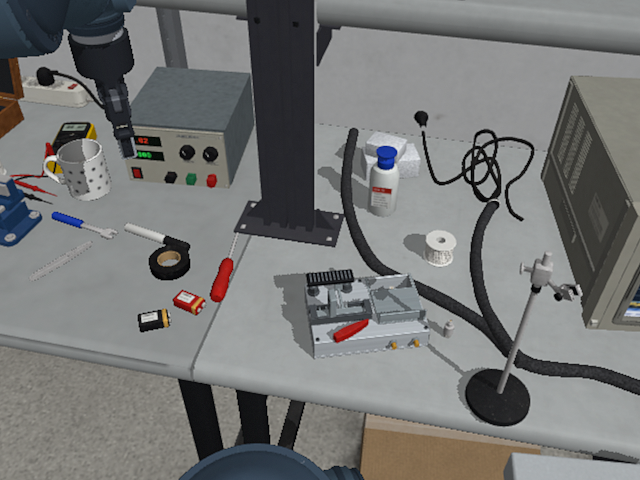

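The cell is at about (365,262) in the top view and (365,315) in the scene view. The catch bar is the black ribbed piece, and a post stands behind it to the left. I'll enlarge both views.

```bash
python3 - <<'E'
import cv2,numpy as np
a=cv2.imread("pics/top0.png")[195:325,295:435];b=cv2.imread("pics/scene0.png")[255:365,290:465]
cv2.imwrite("pics/topc.png",cv2.resize(a,(644,598),interpolation=cv2.INTER_CUBIC))
cv2.imwrite("pics/scenec.png",cv2.resize(b,(787,495),interpolation=cv2.INTER_CUBIC))
E
```

```text
(no output)
```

View pics/topc.png

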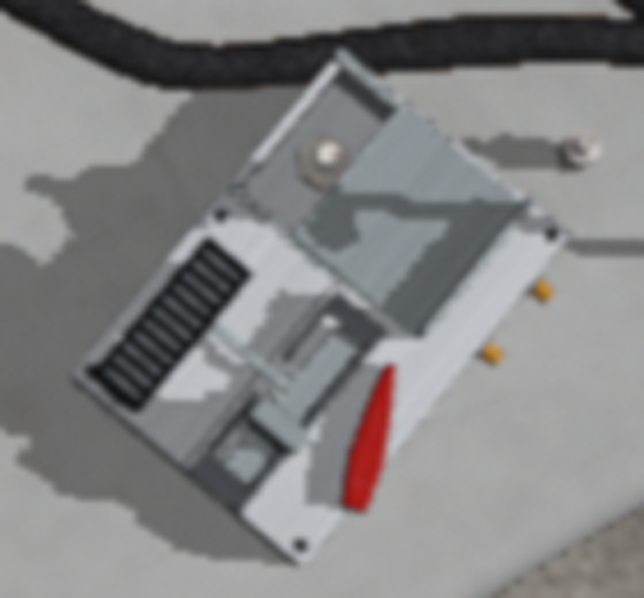

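View pics/scenec.png

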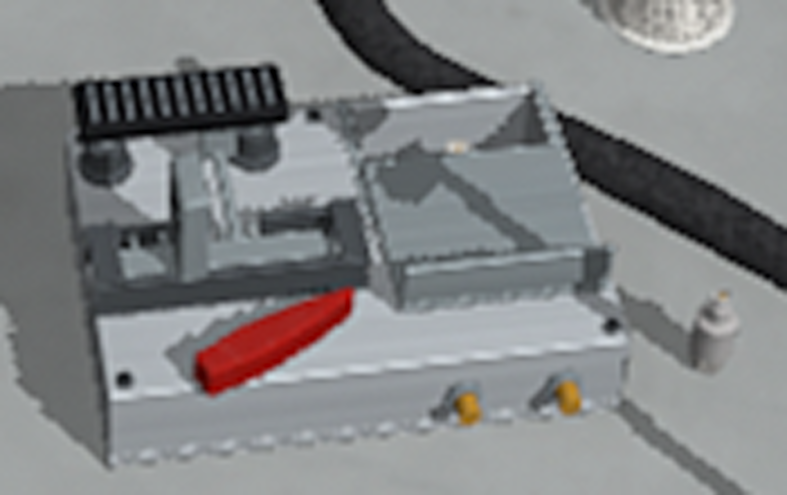

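In both crops, the deck corners, bar corners and lip edge are clear. The top-crop corners are (300,563), (75,375), (340,52) and (568,238), the lid is open, and the red clip lies in front of the bolt. Next I fit the pose.

```bash
cat > h.py <<'E'
import numpy as np
from scipy.optimize import least_squares
def proj(P,K,o,R):
    p=(np.atleast_2d(P)-o)@R; q=p@K.T; return q[:,:2]/q[:,2:]
def C2W(p,L):
    c,s=np.cos(p[2]),np.sin(p[2]); L=np.atleast_2d(L)
    return L@np.array([[c,-s,0],[s,c,0],[0,0,1]]).T+[p[0],p[1],0]
E
python3 - <<'E'
from h import *
T=np.load("top0.npz");S=np.load("scene0.npz")
Lt=np.array([[-60,92,40],[60,92,40],[60,-82,40],[-60,-82,40],[52,18,72],[28,18,72],[28,90,72]])/1e3
ut=np.array([[300,563],[75,375],[340,52],[568,238],[207,238],[250,272],[135,410]])/4.6+[295,195]
Ls=np.array([[-60,92,40],[-60,-82,40],[-60,92,0],[-60,-82,0],[52,90,72],[52,18,72]])/1e3
us=np.array([[107,404],[629,343],[112,466],[628,403],[75,86],[277,66]])/4.5+[290,255]
pr=lambda p,D,L:proj(C2W(p,L),D["intrinsics"],D["origin"],D["rotation"])
ft=lambda p:(pr(p,T,Lt)-ut).ravel(); fs=lambda p:(pr(p,S,Ls)-us).ravel()
fb=lambda p:np.r_[ft(p),fs(p)]
for f in(ft,fs,fb):
    b=min((least_squares(f,[.4,.25,y],loss='soft_l1') for y in np.arange(-3,3,.7)),key=lambda r:r.cost)
    print(b.x,np.round(f(b.x),1))
p=b.x
# lid opening from lip top edge
for D,u in((T,None),(S,np.array([[405,262],[606,249]])/4.5+[290,255])):
    if u is None:continue
    g=lambda q:(pr(p,D,np.array([[-.008-q[0],-.008,.062],[-.008-q[0],-.079,.062]]))-u).ravel()
    r=least_squares(g,[.02]);print("open",r.x,r.fun)
    print("pad",(pr(p,D,np.array([[-.016,.065,.092],[-.016,.055,.092]]))-[290,255])*4.5)
for o in(0,.03,.036):print(o,(pr(p,T,np.array([[-.008-o,-.008,.062],[-.008-o,-.079,.062]]))-[295,195])*4.6)
print("paddle top",(pr(p,T,np.array([[-.028,.065,.092],[-.004,.055,.092]]))-[295,195])*4.6)
import bench
E
```

```text
[ 0.42196063  0.2223752  -5.41267918] [-0.   1.2 -1.6 -0.4  0.3 -0.6  0.5 -0.6 -0.3 -0.8  0.7  0.3 -0.1  1.2]
[0.42464161 0.21971727 0.88036994] [ 0.8 -0.6  1.5 -0.6 -0.3  2.4 -1.6  2.9 -0.9 -0.5  0.3 -0.7]
[ 0.42365936  0.22109418 -5.40116237] [ 1.4  0.3 -0.7 -0.6  0.3 -1.5  1.  -2.1  0.3 -1.4  1.4 -0.4  0.9  0.8
 -0.3 -0.6  0.4 -0.8 -1.3  2.4 -2.7  2.7 -2.  -0.5 -0.9 -0.8]
open [0.02885544] [-1.0939988   1.14329595  1.1215309  -1.25256245]
pad [[169.83632278 181.55966314]
 [200.63930444 178.24899347]]
0 [[366.69562548 280.54716207]
 [476.80677677 143.88401827]]
0.03 [[426.54666674 328.70220221]
 [536.30205182 191.10268537]]
0.036 [[438.55882912 338.36696575]
 [548.24234196 200.57914522]]
paddle top [[298.56609518 453.03581175]
 [265.33430898 391.82275174]]
```

```bash
cat >> h.py <<'E'
def delta(st,p,L,yaw=True):
    """tool-frame shift and z-turn (deg) to put the TCP at cell point L (tool y = cell x, z down)"""
    R=st["orientation"]; w=C2W(p,L)[0]
    c,s=np.cos(p[2]),np.sin(p[2])
    Rt=np.array([[-s,c,0],[c,s,0],[0,0,-1.]])
    from scipy.spatial.transform import Rotation as Q
    return np.round((w-st["position"])@R,4),np.round(Q.from_matrix(R.T@Rt).as_rotvec(degrees=True),2)
E
python3 - <<'E'
from h import *
from bench import *
T=np.load("top0.npz");S=np.load("scene0.npz")
def ground(D,u):
    d=D["rotation"]@np.linalg.inv(D["intrinsics"])@[*u,1]; return (D["origin"]-d*D["origin"][2]/d[2])[:2]
for D,us in((T,[(180,220),(267,176),(286,210),(200,258)]),(S,[(235,232),(338,244),(344,222),(250,202)])):
    print([ground(D,u).round(3) for u in us])
p=[.4235,.221,.876]
print(delta(read_state(),p,[0,0,.25]), C2W(p,[0,0,.25]))
print(camera("wrist")["mount"])
E
```

```text
[array([0.504, 0.58 ]), array([0.593, 0.413]), array([0.524, 0.374]), array([0.429, 0.539])]
[array([0.431, 0.535]), array([0.533, 0.375]), array([0.587, 0.406]), array([0.509, 0.579])]
(array([-0.2835, -0.2649, -0.0194]), array([-1.000e-01, -1.000e-02,  1.375e+01])) [[0.4235 0.221  0.25  ]]
[[ 3.65402716e-04 -9.60052193e-01 -2.79820752e-01  7.11417044e-02]
 [ 9.99999775e-01  5.08057065e-04 -4.37275163e-04 -8.37977426e-04]
 [ 5.61971890e-04 -2.79820530e-01  9.60052163e-01 -1.42021427e-01]
 [ 0.00000000e+00  0.00000000e+00  0.00000000e+00  1.00000000e+00]]
```

>>> apply_moves([
  [1,-0.017,-0.043,-0.005,0,0,0],
  [1,-0.034,-0.086,-0.01,0,0,0],
  [0,-0.05,-0.129,-0.015,0,0,3],
  [-0.5,-0.067,-0.172,-0.02,0,0,5],
  [-1,-0.11,-0.19,-0.02,0,0,7],
  [-1,-0.153,-0.209,-0.02,0,0,9],
  [-1,-0.197,-0.228,-0.02,0,0,11],
  [-1,-0.24,-0.246,-0.02,0,0,13],
  [-1,-0.2835,-0.265,-0.0194,0,0,13.75],
  [-1,-0.2835,-0.265,-0.0194,0,0,13.75],
  [-1,-0.2835,-0.265,-0.0194,0,0,13.75],
])

```text
clock: 1.52
position: [0.4235, 0.2214, 0.2504]
orientation: [[-0.768, 0.64, -0.001], [0.64, 0.768, 0.0], [0.001, -0.0, -1.0]]
ft_force: [1.1, -0.3, -0.0]
gripper_width: -0.0
finger_force: 0.0
```

```bash
python3 - <<'E'
from h import *
from bench import *
import cv2
s=read_state();c=camera("wrist");cv2.imwrite("pics/w1.png",c["color"])
print(s["clock"],s["position"],s["gripper_width"],s["ft_force"])
M=c["mount"];R=s["orientation"]@M[:3,:3];o=s["orientation"]@M[:3,3]+s["position"]
np.savez("w1.npz",intrinsics=c["intrinsics"],origin=o,rotation=R)
p=[.4235,.221,.876]
L=np.array([[-60,92,40],[60,92,40],[60,-82,40],[-60,-82,40],[52,18,72],[28,18,72],[28,90,72],[52,90,72],[-28,65,92],[-4,65,92],[-37,-8,62],[-37,-79,62]])/1e3
print(proj(C2W(p,L),c["intrinsics"],o,R).round(0).tolist())
E
```

```text
1.525 [0.42346059 0.22141722 0.25038011] -4.193547217088065e-05 [ 1.0610386  -0.25235219 -0.00477058]
[[247.0, 84.0], [403.0, 84.0], [393.0, 293.0], [257.0, 293.0], [394.0, 186.0], [362.0, 186.0], [365.0, 84.0], [399.0, 84.0], [284.0, 122.0], [319.0, 122.0], [278.0, 217.0], [280.0, 300.0]]
```

View pics/w1.png

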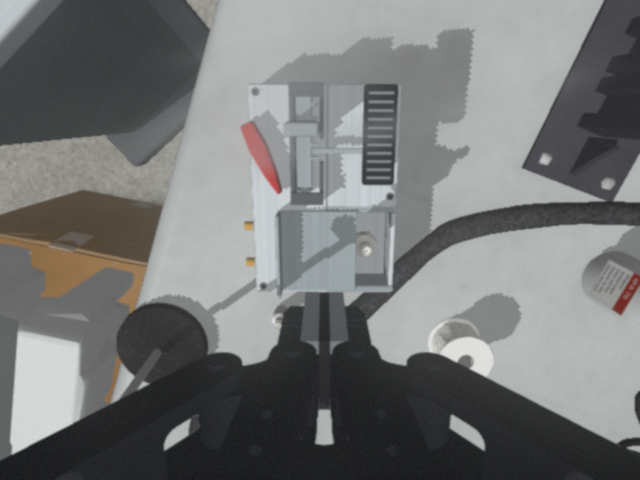

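The predicted corners match the image, e.g. (248,85) and (393,291), to within about 2 px, so the cell pose is good. A lamp stand is at about (162,342), so I'll check clearance to it.

```bash
python3 - <<'E'
from h import *
from bench import *
S=np.load("scene0.npz");T=np.load("top0.npz");W=np.load("w1.npz")
p=[.4235,.221,.876]
# refine with wrist corners
L=np.array([[-60,92,40],[60,92,40],[60,-82,40],[-60,-82,40],[28,18,72],[28,90,72]])/1e3
u=np.array([[249,84.5],[402,84.5],[393,291],[257,292],[362,185],[365,85]])
r=least_squares(lambda q:(proj(C2W(q,L),W["intrinsics"],W["origin"],W["rotation"])-u).ravel(),p);print(r.x,r.fun.round(1))
pj=lambda P:np.r_[(proj(P,S["intrinsics"],S["origin"],S["rotation"])[0]),(proj(P,T["intrinsics"],T["origin"],T["rotation"])[0])]
r=least_squares(lambda q:pj(q)-[545,258,577,237],[.4,0,.2]);print("rod top",r.x,r.fun)
r=least_squares(lambda q:pj(np.r_[q,0.01])-[500,392,480,253],[.4,0]);print("rod foot",r.x)
print(delta(read_state(),p,[-.064,-.0435,.049]))
E
```

```text
[0.42341343 0.22127168 0.87629271] [-1.6 -0.5  0.9 -0.6 -0.2  1.4  0.2  0.3  0.5  1.   0.1 -0.9]
rod top [ 0.40938698 -0.01531482  0.30960552] [ 6.90032687 -2.41461317 -6.73606494  6.24657041]
rod foot [ 0.44207111 -0.00265147]
(array([-0.0443, -0.0644,  0.2015]), array([-0.01, -0.03,  0.05]))
```

```bash
python3 - <<'E'
from h import *
from bench import *
import cv2
print(read_state()["joint_positions"].round(3))
a=camera("scene")["color"];b=camera("top")["color"]
cv2.imwrite("pics/both1.png",np.hstack([cv2.resize(a,(400,300)),cv2.resize(b,(400,300))]))
E
```

```text
[ 0.245 -0.189  1.966  0.     1.365 -0.632]
```

View pics/both1.png

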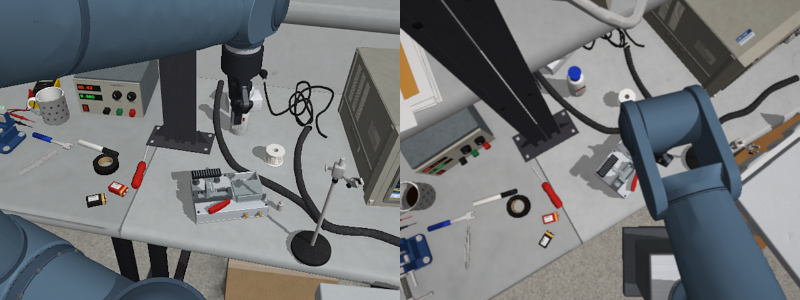

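```bash
python3 - <<'E'
from h import *
S=np.load("scene0.npz");T=np.load("top0.npz")
for z in(.25,.35,.4,.45,.5,.55,.6,.7):
    P=[.4235,.2214,z];print(z,(proj(P,S["intrinsics"],S["origin"],S["rotation"])[0]*.625).round(),(proj(P,T["intrinsics"],T["origin"],T["rotation"])[0]*.625+[400,0]).round())
for P in([.44,-.003,.01],[.43,-.01,.31]):print((proj(P,S["intrinsics"],S["origin"],S["rotation"])[0]*.625).round())
# right/front edge of arm in the top view for assumed heights
K,o,R=T["intrinsics"],T["origin"],T["rotation"]
for u in((740,190),(735,180),(700,90),(655,215)):
    d=R@np.linalg.inv(K)@[(u[0]-400)/.625,u[1]/.625,1]
    print(u,[(o+d*(z-o[2])/d[2]).round(3).tolist() for z in(.45,.55,.65)])
E
```

```text
0.25 [235. 124.] [640. 150.]
0.35 [239.  83.] [647. 142.]
0.4 [241.  59.] [652. 136.]
0.45 [243.  33.] [658. 130.]
0.5 [246.   3.] [665. 123.]
0.55 [248. -29.] [673. 113.]
0.6 [252. -65.] [685. 101.]
0.7 [ 259. -153.] [721.  61.]
[311. 247.]
[348. 152.]
(740, 190) [[0.326, 0.093, 0.45], [0.323, 0.141, 0.55], [0.321, 0.189, 0.65]]
(735, 180) [[0.342, 0.1, 0.45], [0.336, 0.147, 0.55], [0.33, 0.193, 0.65]]
(700, 90) [[0.493, 0.148, 0.45], [0.455, 0.185, 0.55], [0.418, 0.221, 0.65]]
(655, 215) [[0.288, 0.23, 0.45], [0.293, 0.25, 0.55], [0.298, 0.269, 0.65]]
```

>>> apply_moves([
  [-1,-0.013,-0.032,0.03,0,0,0],
  [-1,-0.026,-0.064,0.06,0,0,0],
  [-1,-0.026,-0.064,0.1,0,0,0],
  [-1,-0.026,-0.064,0.14,0,0,0],
  [-1,-0.026,-0.064,0.17,0,0,0],
  [-1,-0.026,-0.064,0.196,0,0,0],
  [-1,-0.026,-0.064,0.196,0,0,0],
  [-1,-0.026,-0.059,0.196,0,0,0],
  [-1,-0.026,-0.054,0.196,0,0,0],
])

```text
clock: 2.8
position: [0.4106, 0.1639, 0.0562]
orientation: [[-0.768, 0.64, 0.003], [0.64, 0.768, 0.0], [-0.002, 0.002, -1.0]]
ft_force: [-1.3, -0.4, 0.0]
gripper_width: -0.0
finger_force: 0.0
```

>>> apply_moves([
  [-1,0,0.004,0,0,0,0],
  [-1,0,0.008,0,0,0,0],
  [-1,0,0.012,0,0,0,0],
  [-1,0,0.016,0,0,0,0],
  [-1,0,0.02,0,0,0,0],
  [-1,0,0.023,0,0,0,0],
  [-1,0,0.025,0,0,0,0],
])

```text
clock: 3.68
position: [0.4259, 0.1826, 0.0554]
orientation: [[-0.768, 0.64, 0.001], [0.64, 0.768, -0.0], [-0.001, 0.0, -1.0]]
ft_force: [-2.0, -1.7, 4.6]
gripper_width: 0.0004
finger_force: 2.9
```

>>> apply_moves([
  [-1,0,0.002,0,0,0,0],
  [-1,0,0.004,0,0,0,0],
])

```text
clock: 3.92
position: [0.4284, 0.1856, 0.0554]
orientation: [[-0.768, 0.64, 0.001], [0.64, 0.768, -0.0], [-0.001, 0.0, -1.0]]
ft_force: [-1.0, -1.8, 5.7]
gripper_width: -0.0002
finger_force: 2.8
```

>>> apply_moves([
  [-1,0,0.002,0,0,0,0],
  [-1,0,0.004,0,0,0,0],
])

```text
clock: 4.18
position: [0.431, 0.1887, 0.0554]
orientation: [[-0.768, 0.64, 0.001], [0.64, 0.768, -0.0], [-0.001, 0.0, -1.0]]
ft_force: [-0.8, -1.9, 6.1]
gripper_width: -0.0
finger_force: 2.8
```

>>> apply_moves([
  [-1,0,0.002,0,0,0,0],
  [-1,0,0.003,0,0,0,0],
])

```text
clock: 4.42
position: [0.433, 0.191, 0.0554]
orientation: [[-0.768, 0.64, 0.001], [0.64, 0.768, -0.0], [-0.001, 0.001, -1.0]]
ft_force: [-1.6, -1.6, 5.8]
gripper_width: 0.0001
finger_force: 2.8
```

>>> apply_moves([
  [-1,0,0.002,0,0,0,0],
  [-1,0,0.003,0,0,0,0],
])

```text
clock: 4.68
position: [0.4342, 0.1925, 0.0553]
orientation: [[-0.769, 0.64, -0.001], [0.64, 0.769, -0.002], [-0.0, -0.003, -1.0]]
ft_force: [-5.5, -8.0, 10.5]
gripper_width: 0.0
finger_force: 5.2
```

>>> apply_moves([
  [-1,0,0.002,0,0,0,0],
  [-1,0,0.003,0,0,0,0],
])

```text
clock: 4.92
position: [0.4349, 0.1935, 0.0552]
orientation: [[-0.769, 0.639, -0.005], [0.639, 0.769, -0.006], [0.0, -0.008, -1.0]]
ft_force: [-10.0, -14.2, 17.4]
gripper_width: -0.0001
finger_force: 10.4
```

>>> apply_moves([
  [-1,0,-0.012,0,0,0,0],
  [-1,0,-0.015,-0.03,0,0,0],
  [-1,0,-0.015,-0.07,0,0,0],
  [-1,0.03,-0.01,-0.11,0,0,0],
  [-0.5,0.07,0.01,-0.12,0,0,0],
  [0.14,0.105,0.025,-0.12,0,0,0],
  [0.14,0.105,0.025,-0.12,0,0,0],
  [0.14,0.105,0.025,-0.12,0,0,0],
  [0.14,0.105,0.025,-0.12,0,0,0],
])

```text
clock: 6.05
position: [0.3717, 0.2812, 0.1744]
orientation: [[-0.767, 0.641, -0.0], [0.641, 0.767, -0.0], [0.0, -0.0, -1.0]]
ft_force: [-0.2, 0.3, -1.3]
gripper_width: 0.0483
finger_force: 0.0
```

```bash
python3 - <<'E'
from h import *
from bench import *
import cv2
s=read_state();c=camera("wrist")
cv2.imwrite("pics/w2.png",c["color"])
print(s["clock"],s["position"],s["gripper_width"],s["ft_force"])
M=c["mount"];R=s["orientation"]@M[:3,:3];o=s["orientation"]@M[:3,3]+s["position"]
p=[.4234,.2213,.8763]
L=np.array([[-28,65,92],[-4,65,92],[28,90,72],[52,90,72],[52,18,72],[-8,-8,62],[-8,-79,62]])/1e3
print(proj(C2W(p,L),c["intrinsics"],o,R).round(0).tolist())
print(delta(s,p,[.012,.082,.092]))
E
```

```text
6.05 [0.37171313 0.28120091 0.174397  ] 0.048332482702475324 [-0.18909553  0.32900124 -1.31884871]
[[252.0, 270.0], [295.0, 270.0], [351.0, 217.0], [393.0, 217.0], [388.0, 329.0], [294.0, 356.0], [296.0, 444.0]]
(array([ 0.0039, -0.0009,  0.0824]), array([-0.02, -0.01, -0.09]))
```

View pics/w2.png

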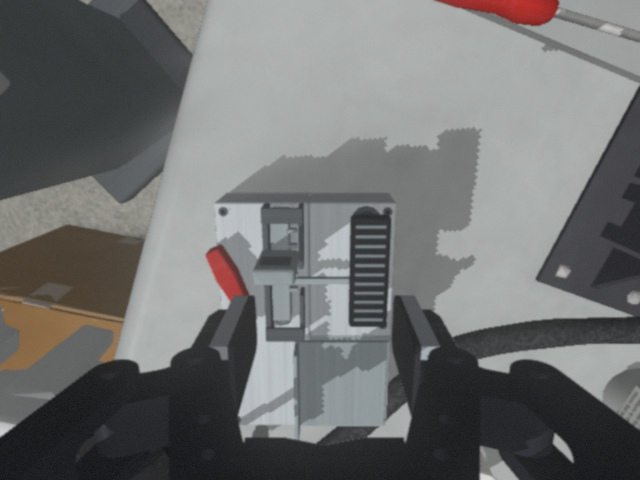

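The lid is shut. The paddle at (275,262) and the bar at (351–388, 217–325) match the prediction, so I'll descend onto the bar.

>>> apply_moves([
  [0.14,0.004,-0.001,0.03,0,0,0],
  [0.14,0.004,-0.001,0.06,0,0,0],
  [0.14,0.004,-0.001,0.082,0,0,0],
  [0.14,0.004,-0.001,0.09,0,0,0],
  [0.14,0.004,-0.001,0.096,0,0,0],
  [0.14,0.004,-0.001,0.1,0,0,0],
  [0.14,0.004,-0.001,0.102,0,0,0],
])

```text
clock: 6.98
position: [0.3681, 0.2839, 0.0731]
orientation: [[-0.768, 0.64, 0.001], [0.64, 0.768, 0.0], [-0.0, 0.001, -1.0]]
ft_force: [0.7, -0.0, -0.3]
gripper_width: 0.0488
finger_force: 0.0
```

>>> apply_moves([
  [0.14,0,0,0.002,0,0,0],
  [0.14,0,0,0.003,0,0,0],
])

```text
clock: 7.22
position: [0.3678, 0.2838, 0.0698]
orientation: [[-0.768, 0.64, 0.0], [0.64, 0.768, 0.0], [-0.0, 0.0, -1.0]]
ft_force: [0.3, -0.2, 0.6]
gripper_width: 0.0484
finger_force: 0.0
```

>>> apply_moves([
  [0.14,0,0,0.002,0,0,0],
  [0.14,0,0,0.002,0,0,0],
])

```text
clock: 7.48
position: [0.368, 0.284, 0.0682]
orientation: [[-0.768, 0.64, 0.0], [0.64, 0.768, 0.0], [-0.0, 0.001, -1.0]]
ft_force: [-1.2, -0.2, 5.2]
gripper_width: 0.0487
finger_force: 2.7
```

>>> apply_moves([
  [0.14,0,0,0.002,0,0,0],
  [0.14,0,0,0.002,0,0,0],
])

```text
clock: 7.72
position: [0.368, 0.284, 0.0664]
orientation: [[-0.768, 0.64, 0.0], [0.64, 0.768, 0.0], [-0.0, 0.001, -1.0]]
ft_force: [-2.5, -1.0, 5.8]
gripper_width: 0.0485
finger_force: 3.2
```

>>> apply_moves([
  [0.14,0,0,0.002,0,0,0],
  [0.14,0,0,0.002,0,0,0],
])

```text
clock: 7.98
position: [0.3681, 0.284, 0.0645]
orientation: [[-0.768, 0.64, 0.0], [0.64, 0.768, 0.0], [-0.0, 0.001, -1.0]]
ft_force: [-3.7, -1.1, 7.7]
gripper_width: 0.0485
finger_force: 3.8
```

>>> apply_moves([
  [0.14,0,0,0.002,0,0,0],
  [0.14,0,0,0.002,0,0,0],
  [0.14,-0.003,0,0.002,0,0,0],
  [0.14,-0.006,0,0.002,0,0,0],
  [0.14,-0.009,0,0.002,0,0,0],
  [0.14,-0.012,0,0.002,0,0,0],
])

```text
clock: 8.72
position: [0.3767, 0.2775, 0.0627]
orientation: [[-0.768, 0.64, -0.001], [0.64, 0.768, 0.003], [0.003, 0.002, -1.0]]
ft_force: [-6.9, 4.6, 9.9]
gripper_width: 0.0487
finger_force: 5.1
```

>>> apply_moves([
  [0.14,-0.003,0,0,0,0,0],
  [0.14,-0.006,0,0,0,0,0],
])

```text
clock: 8.98
position: [0.3812, 0.2736, 0.0627]
orientation: [[-0.768, 0.64, -0.001], [0.64, 0.768, 0.003], [0.003, 0.002, -1.0]]
ft_force: [-6.0, 5.5, 10.5]
gripper_width: 0.0493
finger_force: 5.2
```

>>> apply_moves([
  [0.14,-0.003,0,0,0,0,0],
  [0.14,-0.006,0,0,0,0,0],
  [0.14,-0.009,0,0,0,0,0],
  [0.14,-0.012,0,0,0,0,0],
  [0.14,-0.015,0,0,0,0,0],
  [0.14,-0.018,0,0,0,0,0],
  [0.14,-0.021,0,0,0,0,0],
  [0.14,-0.024,0,0,0,0,0],
])

```text
clock: 9.98
position: [0.3996, 0.2582, 0.0627]
orientation: [[-0.768, 0.64, -0.001], [0.64, 0.768, 0.003], [0.003, 0.001, -1.0]]
ft_force: [-6.4, 5.2, 9.1]
gripper_width: 0.0484
finger_force: 5.2
```

>>> apply_moves([
  [0.14,-0.002,0,0,0,0,0],
  [0.14,-0.004,0,0,0,0,0],
])

```text
clock: 10.22
position: [0.4027, 0.2557, 0.0627]
orientation: [[-0.768, 0.64, -0.001], [0.64, 0.768, 0.003], [0.003, 0.001, -1.0]]
ft_force: [-7.6, 5.4, 10.1]
gripper_width: 0.0483
finger_force: 5.2
```

>>> apply_moves([
  [0.14,-0.002,0,0,0,0,0],
  [0.14,-0.003,0,0,0,0,0],
])

```text
clock: 10.48
position: [0.4037, 0.2547, 0.0627]
orientation: [[-0.767, 0.642, -0.005], [0.642, 0.767, 0.005], [0.007, 0.001, -1.0]]
ft_force: [-13.8, 13.5, 15.3]
gripper_width: 0.0487
finger_force: 10.1
```

>>> apply_moves([
  [0.14,-0.002,0,0,0,0,0],
  [0.14,-0.002,0,0,0,0,0],
])

```text
clock: 10.72
position: [0.4038, 0.2546, 0.0627]
orientation: [[-0.766, 0.643, -0.008], [0.643, 0.766, 0.007], [0.011, 0.001, -1.0]]
ft_force: [-18.1, 16.3, 17.8]
gripper_width: 0.0486
finger_force: 14.3
```

>>> apply_moves([
  [0.14,0.002,0,0,0,0,0],
  [0.14,0.003,0,-0.004,0,0,0],
  [0.14,0.003,0,-0.01,0,0,0],
  [0.14,0.006,0,-0.016,0,0,0],
  [0.14,0.012,0,-0.04,0,0,0],
  [0.14,0.015,0,-0.08,0,0,0],
  [0.14,0.015,0,-0.12,0,0,0],
  [0.14,0.015,0,-0.15,0,0,0],
  [0.14,0.015,0,-0.15,0,0,0],
  [0.14,0.015,0,-0.15,0,0,0],
])

```text
clock: 11.98
position: [0.3948, 0.2603, 0.2105]
orientation: [[-0.768, 0.64, -0.001], [0.64, 0.768, -0.001], [0.001, -0.002, -1.0]]
ft_force: [0.4, 0.6, -0.3]
gripper_width: 0.0488
finger_force: 0.0
```

```bash
python3 - <<'E'
from h import *
from bench import *
import cv2
s=read_state();c=camera("wrist");a=camera("scene")["color"][240:400,280:480]
cv2.imwrite("pics/w3.png",np.hstack([c["color"][150:480,180:460],cv2.resize(a,(412,330),interpolation=cv2.INTER_CUBIC)]))
M=c["mount"];R=s["orientation"]@M[:3,:3];o=s["orientation"]@M[:3,3]+s["position"]
p=[.4234,.2213,.8763]
L=np.array([[-28,25,92],[-4,25,92],[-28,15,92],[28,90,72],[52,18,72],[-8,-8,62]])/1e3
print(s["clock"],s["position"],s["ft_force"],(proj(C2W(p,L),c["intrinsics"],o,R)-[180,150]).round(0).tolist())
E
```

```text
11.975 [0.39481897 0.26032561 0.21052721] [ 0.37961709  0.62010258 -0.26622845] [[84.0, 113.0], [121.0, 113.0], [84.0, 128.0], [171.0, 7.0], [204.0, 113.0], [119.0, 142.0]]
```

View pics/w3.png

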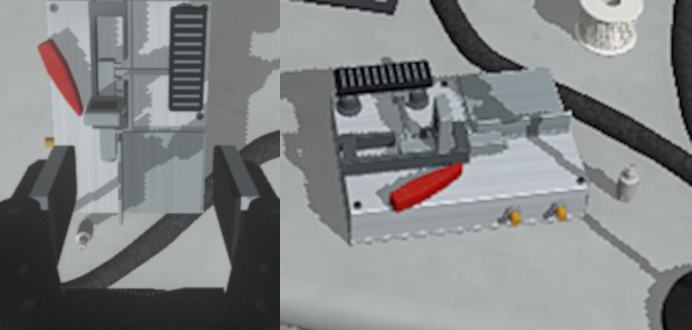

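The bolt is home: the paddle in the left panel is at rows 98–126 (113–128 predicted) and the bolt end crosses the lid. The clip hasn't moved. I'll compare the bar numerically with its starting image to confirm the catch is up.

```bash
python3 - <<'E'
from bench import *
import cv2
a=cv2.imread("pics/scene0.png");b=camera("scene")["color"]
for n,(x0,y0,x1,y1) in dict(bar=(303,268,358,284),cellfront=(312,340,430,358),clip=(330,316,372,344),tall=(438,315,460,342)).items():
    r=cv2.matchTemplate(b[y0-10:y1+10,x0-10:x1+10],a[y0:y1,x0:x1],cv2.TM_CCOEFF_NORMED);print(n,cv2.minMaxLoc(r)[1::2])
E
```

```text
bar (0.9994176626205444, (10, 10))
cellfront (0.9995243549346924, (10, 10))
clip (0.9987438321113586, (10, 10))
tall (0.9995723962783813, (10, 10))
```

Nothing has shifted by even a pixel, and the bar is fully up, so I'm handing in.

```bash
python3 -c "
from bench import *
print(hand_in())"
```

```text
the job is handed in; nothing more can be done
None
```

I handed the job in at about 12 s: the lid is shut, the bolt is home and locked with the catch up, and images showed the catch bar, clip and tall adapter exactly where they began (screwdriver and adapter under the lid not checked); no verdict came back.

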